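# Restock the eye-drops caddy

## Robot

A 7-joint arm with a two-finger parallel gripper is mounted at the origin on a cart in front of the work surface, level with it; the furniture and walls round the work are solid. World frame = base frame: x ahead of the robot, y to its left, z up, the work surface at z = 0. Lengths are in m, angles in rad, forces in N, time in s.
With the tool pointing down it reaches from about 0.4 to 0.75 m from the base axis. Payload 19.5 kg.
Tool frame: the origin (TCP) lies between the finger pads; the fingertips stand 22 mm ahead of it and the grasp point (between the pads) lies 3 mm ahead of it (bot.nose_length is the distance from the TCP to the fingertips, in m); z points along the fingers, y is the line along which they close (so a half turn about z gives the same grasp; the last joint's range is limited). The gripper opens to 85 mm and grips with 20 to 120 N. Pads are 22 mm wide; open, the fingers measure 114 mm over their backs; the gripper's body (76 mm by 85 mm) begins 54 mm behind the grasp point. The pads swing forward as they close: fully open they stand 13 mm farther back than shut.
Start: joints at [-1.177, 0.707, -0.028, 1.485, 0.022, 0.951, -0.075], TCP at [0.243, 0.521, 0.253] pointing down, gripper open.
Joint ranges: [-2.71, 2.71], [-0.32, 2.16], [-1.57, 1.52], [0, 2.45], [-1.46, 4.6], [0, 2.02], [-2.83, 2.83]. Speed limits (rad/s): [1.89, 1.89, 2.57, 2.57, 3.01, 3.01, 3.01].

## Interface

Orientations are given as a rotation vector (axis times angle).
In Python, from plant import bot, cams gives the robot as it stands.
- The arm moves only by the tool servo_tool, never from a script. Its argument "rows" is a list of rows, each a list of 3 entries, a list of its own where there are three numbers: the shift along the world's x, y, z in m, then the turn, a rotation vector about the world's x, y, z in degrees, then the finger opening in m, from 0 to 0.0854. A call has 1 to 8 rows; each row shifts and turns the commanded pose from where the row before left it; what a row does not reach is not made up. A row lasts 1/12 s, in which the tool goes at most 41.7 mm and 7.16 degrees, less where a joint would pass 70% of its speed; a pose out of reach is approached as far as the arm can. A call with a gripper value outside its range is refused whole. The fingers move at their own pace and stop on an object; "squeeze" is the grip in N (left out, the last holds). Time passes only in rows, so rows that do not move let the fingers close. It gives the time, the measured TCP pose, the force, the opening and the grip force at its end, in the units of the state.
- bot.read_state(): the state, without advancing time (a new reading comes with each control period).
- cams.camera(name): name is "scene" or "top" or "wrist"; returns the picture (400x640x3 uint8, red, green, blue); there is no depth.
- cams.camera_params(name): a dict with "K" (3x3 intrinsics, pixels), "rvec" (rotation vector, rad) and "tvec" (3), from world to camera coordinates, as OpenCV has them; the wrist camera has in their place "tool_from_camera" (4x4, takes a point from camera to tool coordinates, whose origin is the TCP and whose axes are the flange's). Camera axes: x right, y down, z forward; pixel columns grow to the right and rows downward; lengths in m; the calibration is good to about 2 mm. A picture is of the moment at which its call begins: read the wrist's pose just before it. camera_params takes no time and is no camera call.
- bot.finish_job(): hands the job in; it is judged then, once.
The state is a dict: "time_s": time; "qpos": joint angles; "qd": joint speeds; "effort": joint torques, N m; "ee_pos": TCP position; "eef_rot": TCP orientation; "force": force on the tool from outside, world axes, zero at the start; "torque": the same for the moment, N m; "width": opening from 0.0 (shut) to 1.0 (fully open); "grip_force": force on a finger pad.
Only numpy, scipy, OpenCV 4.12 (cv2) and the standard library are available. Lean on these libraries where they do the work, as an engineer would, in place of code of your own. Each camera call takes 0.05 s, during which the arm holds its last target. There are 200 camera calls.

## Task

Get the eye-drops caddy ready for the next patient: stand each of the three eye-drop bottles that were left along the front of the worktop upright in the cup that matches the colour of its cap, and lay the penlight, centred, across the two blue notched rests at the front of the caddy. The marker pen and the larger green bottle do not belong in it: leave them where they are.

Things in the scene. Friction and masses are not known exactly. Their poses are not given: they have to be found in the camera images.
- drops_red_center (a point): eye-drop bottle with a RED pointed cap, white round body, red label band; stands upright, 25 mm diameter body, 84 mm tall overall (body to 48 mm, then a narrower neck and a 14 mm pointed cap). Point: its centre, 42 mm above its underside; z along the bottle towards the cap.
- drops_green_center (a point): eye-drop bottle with a GREEN pointed cap, white round body, green label band; stands upright, 25 mm diameter body, 80 mm tall overall (body to 44 mm). Point: its centre, 40 mm above its underside; z along the bottle towards the cap.
- drops_white_center (a point): eye-drop bottle with a WHITE pointed cap, white round body, blue label band; stands upright, 25 mm diameter body, 88 mm tall overall (body to 52 mm). Point: its centre, 44 mm above its underside; z along the bottle towards the cap.
- exam_light_center (a point): examination penlight: black barrel with a white end, lies flat, 17 mm wide, 114 mm long, 17 mm high (19 over the clip). Point: middle of its length, 8.5 mm above its underside; its y axis runs along the barrel, z up.
- cup_red: RED round cup, part of the caddy (fixed on its tray): outside 49 mm, inside 42 mm at the rim (about 40 mm at the floor), 15 mm tall, inner floor 3 mm up. Origin: centre of its underside, 4 mm above the worktop; z up.
- cup_green: GREEN round cup, the same shape, size and origin as the red one. The caddy under the cups is a steel tray fixed on the worktop, 150 x 200 mm, floor 4 mm and rim 17 mm above the worktop, with a dark handle at each short side (26 mm high).
- cup_white: WHITE round cup, the same shape, size and origin as the red one. The three cups stand in a row across the far half of the caddy, 62 mm apart, in any order; the penlight's line lies 73 mm nearer than theirs.
- rest_center (a point): penlight's place: in the tray's near half two blue rests on a 2 mm mat, 9 mm thick, 56 mm apart, each with a notch 30 mm wide at its floor, 40 at its top, 12 deep; notch floors 20, rest tops 32 mm above the worktop. Point: midway between the notches, 28.5 mm above the worktop, where the penlight's centre ends up; y from rest to rest (the light's length, either way), x to the cups
- marker_center (a point): LOOK-ALIKE, does not belong in the caddy: marker pen with white barrel and black cap, lies flat, 17 mm wide, 135 mm long, 16 mm high. Point: its centre, 8 mm above its underside; y along the pen.
- green_bottle_center (a point): LOOK-ALIKE, does not belong in the caddy: larger flat bottle with green body, white label and white pointed cap, stands upright, 34 x 52 mm, 132 mm tall. Point: its centre, 66 mm above its underside; z up.
Things that resemble listed ones, but are neither listed nor needed, are in the scene too. Leave any purple look-alike of the part that bears drops_white_center alone.

How it is judged:
By the outcome, as a careful person would: the job done as asked, in the order asked, and still so for the second after the job is handed in, with the robot touching nothing.
It also fails if it takes over 125 s, if anything falls off the work surface, if the arm or the gripper's body presses on something with over 40 N, if the wrist force passes 120 N, or if a joint passes its speed limit or range.

## Working session

There is one attempt and no reset: what is moved stays moved. The work goes in short steps, Python scripts to look and compute and a tool call to move; the robot and the scene stay as the last step left them, time stands still between calls to the robot, and variables do not carry over. Pictures are saved under pics/ and viewed, at most 14 in all, crops included, and the job is handed in when it is done.

Besides the shell and the picture viewer there is one more tool, called as name(argument=value, ...) on one line, values as JSON. servo_tool: Moves the arm, as the interface text tells. Its arguments: {"type":"object","properties":{"rows":{"type":"array"},"squeeze":{"type":"number"}},"required":["rows"]}

```bash
mkdir -p pics; ls; cat > h.py <<'E'
from plant import bot, cams
import numpy as np, cv2
def save(name,fn,crop=None,s=1):
    im=cams.camera(name)
    if crop: im=im[crop[1]:crop[3],crop[0]:crop[2]]
    im=cv2.resize(im,None,fx=s,fy=s,interpolation=cv2.INTER_CUBIC)
    cv2.imwrite('pics/'+fn,im[:,:,::-1])
def cam(name,st=None):
    p=cams.camera_params(name)
    if name=='wrist':
        st=st or bot.read_state()
        T=np.eye(4);T[:3,:3]=cv2.Rodrigues(np.array(st['eef_rot'],float))[0];T[:3,3]=st['ee_pos']
        C=T@np.array(p['tool_from_camera'])
        return np.array(p['K']),C[:3,:3],C[:3,3]
    R=cv2.Rodrigues(np.array(p['rvec'],float))[0]
    return np.array(p['K']),R.T,-R.T@np.array(p['tvec'],float).ravel()
def pt(c,u,v,z):
    K,R,o=c; d=R@np.linalg.inv(K)@np.array([u,v,1.]); return o+d*(z-o[2])/d[2]
def px(c,P):
    K,R,o=c; q=K@(R.T@(np.array(P)-o)); return q[:2]/q[2]
E
python3 - <<'E'
from h import *
save('scene','s0.png',s=1.25); save('top','t0.png',s=1.25)
st=bot.read_state(); print(st, bot.nose_length)
for n in('scene','top'):print(cam(n)[2],cam(n)[1][:,2])
print(cams.camera_params('wrist'))
E
```

```text
pics
{'time_s': 0.1, 'qpos': array([-1.17669558,  0.70698846, -0.02761384,  1.48491772,  0.02202473,
        0.95092365, -0.07550342]), 'qd': array([ 1.69872017e-03, -1.84307139e-03, -6.56092453e-04, -2.46217401e-05,
        1.48438750e-04,  9.60986075e-04, -9.35056483e-05]), 'effort': array([ 2.58849934e-03, -8.84278178e+01,  1.23637307e+00, -2.36450332e+01,
        1.69374933e-02,  5.20964182e-03,  9.60412217e-05]), 'ee_pos': array([0.24264766, 0.52106856, 0.25291241]), 'eef_rot': array([-6.79105720e-01, -3.06715787e+00,  1.44735206e-03]), 'force': array([0.17487112, 0.32731991, 0.32854116]), 'torque': array([-0.02179258, -0.00313726, -0.04430795]), 'grip_force': 0.0, 'width': 0.9984896482254594} 0.022
[ 3.71625229e-04 -5.23228761e-01  9.09310679e-01] [ 0.49884444  0.41264276 -0.76215496]
[ 0.42934388 -0.05592264  1.19225152] [ 0.12039306 -0.01618433 -0.99259437]
{'K': array([[322.76766024,   0.        , 314.40681611],
       [  0.        , 322.76766024, 202.0496873 ],
       [  0.        ,   0.        ,   1.        ]]), 'tool_from_camera': array([[ 7.71898289e-05, -9.61431578e-01, -2.75044205e-01,
         6.91947666e-02],
       [ 9.99999217e-01,  4.17660720e-04, -1.17931020e-03,
        -9.30259747e-06],
       [ 1.24870123e-03, -2.75043899e-01,  9.61430858e-01,
        -1.20718171e-01],
       [ 0.00000000e+00,  0.00000000e+00,  0.00000000e+00,
         1.00000000e+00]])}
```

View pics/t0.png

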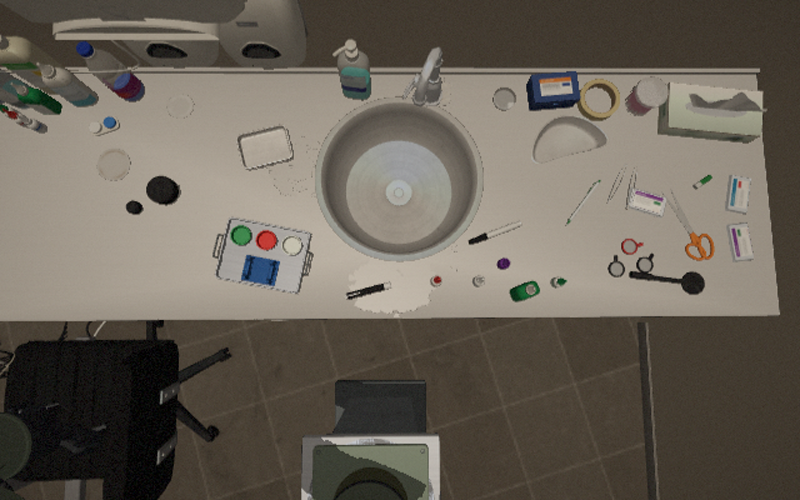

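View pics/s0.png

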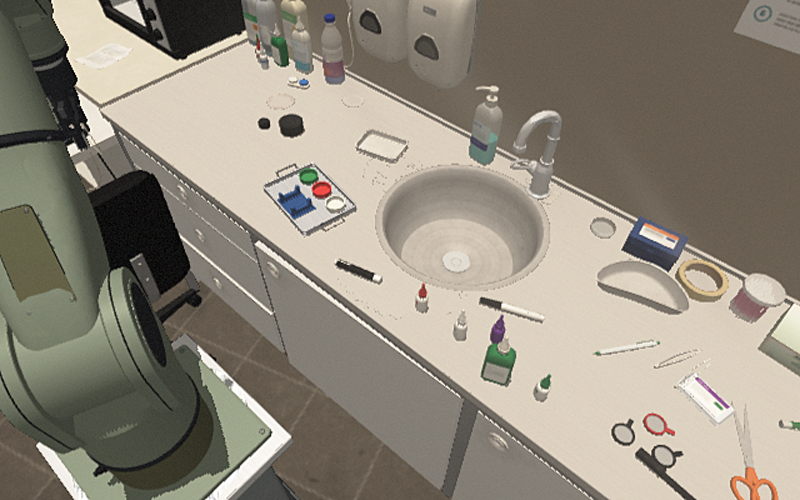

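The top view shows the caddy at left (cups green, red, white at about (242,236), (267,241), (292,246)). The penlight is at (368,291), the bottles red (437,281), white (479,281) and green (558,282). The purple look-alike is at (503,264). Next I'll enlarge.

```bash
python3 - <<'E'
from h import *
im=cams.camera('top')
a=cv2.resize(im[205:245,270:470],None,fx=4,fy=4,interpolation=cv2.INTER_CUBIC)
b=cv2.resize(im[170:240,165:255],None,fx=6,fy=6,interpolation=cv2.INTER_CUBIC)
b=cv2.copyMakeBorder(b,0,0,0,800-b.shape[1],cv2.BORDER_CONSTANT)
cv2.imwrite('pics/t1.png',np.vstack([a,b])[:,:,::-1])
c=cam('top')
for n,u,v,z in [('pen',368,291,.009),('red',437,281,.084),('white',479,281,.088),('purp',503,264,.085),('gbot',524,291,.13),('green',558,282,.08),('marker',495,233,.008),('cg',242,236,.019),('cr',267,241,.019),('cw',292,246,.019),('rest',262,270,.03),('edge',400,318,0)]: print(n,pt(c,u/1.25,v/1.25,z).round(3))
E
```

```text
pen [0.485 0.006 0.009]
red [ 0.503 -0.152  0.084]
white [ 0.502 -0.246  0.088]
purp [ 0.54  -0.301  0.085]
gbot [ 0.477 -0.335  0.13 ]
green [ 0.499 -0.426  0.08 ]
marker [ 0.623 -0.301  0.008]
cg [0.617 0.306 0.019]
cr [0.605 0.246 0.019]
cw [0.593 0.186 0.019]
rest [0.535 0.253 0.03 ]
edge [ 0.421 -0.07   0.   ]
```

View pics/t1.png

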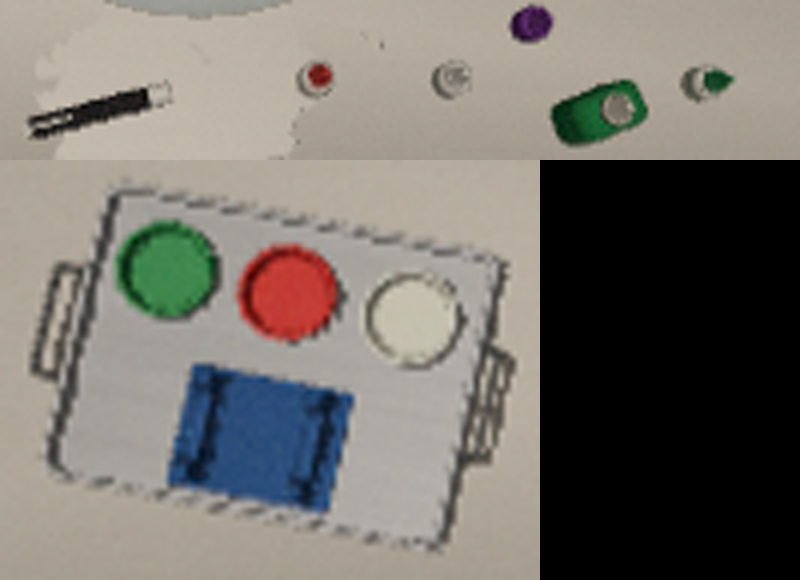

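The crop shows the bottle bodies at (315,79), (452,79) and (701,84). The penlight runs from (31,127) to (170,92). The cups are at (168,270), (290,294) and (414,319), and the mat centre is at about (261,439).

```bash
python3 - <<'E'
from h import *
c=cam('top')
A=lambda u,v:(270+u/4,205+v/4); B=lambda u,v:(165+u/6,170+(v-160)/6)
for n,p,z in [('red',A(315,79),.045),('white',A(452,79),.045),('green',A(701,84),.042),('pa',A(31,127),.008),('pb',A(170,92),.008),('cg',B(168,270),.019),('cr',B(290,294),.019),('cw',B(414,319),.019),('mat',B(261,439),.015)]: print(n,pt(c,*p,z).round(4))
g,w=pt(c,*B(168,270),.019),pt(c,*B(414,319),.019)
print(np.degrees(np.arctan2(g[1]-w[1],g[0]-w[0])),np.linalg.norm(g-w))
E
```

```text
red [ 0.5055 -0.1531  0.045 ]
white [ 0.5049 -0.2526  0.045 ]
green [ 0.5003 -0.4349  0.042 ]
pa [0.4736 0.0555 0.008 ]
pb [ 0.4989 -0.0478  0.008 ]
cg [0.6186 0.3073 0.019 ]
cr [0.6063 0.2467 0.019 ]
cw [0.5935 0.1852 0.019 ]
mat [0.5346 0.2602 0.015 ]
78.35916701932074 0.1247212280811298
```

servo_tool(rows=[[[0.011,-0.03,0],[0,0,-4],0.085],[[0.011,-0.03,0],[0,0,-5],0.06],[[0.011,-0.03,0],[0,0,-5],0.06],[[0.011,-0.03,0],[0,0,-5],0.06],[[0.011,-0.03,0],[0,0,-5],0.06],[[0.011,-0.03,0],[0,0,-5],0.06],[[0.011,-0.03,0],[0,0,-5],0.06],[[0.011,-0.03,0],[0,0,-5],0.06]], squeeze=30)

```text
time_s: 0.82
ee_pos: [0.3309, 0.2798, 0.2533]
eef_rot: [-1.67, -2.661, 0.0]
force: [0.6, 0.5, -0.1]
width: 0.703
grip_force: 0.0
```

servo_tool(rows=[[[0.013,-0.03,0],[0,0,-5],0.06],[[0.013,-0.03,0],[0,0,-5],0.06],[[0.013,-0.03,0],[0,0,-5],0.06],[[0.013,-0.03,0],[0,0,-5],0.06],[[0.013,-0.03,0],[0,0,-5],0.06],[[0.013,-0.03,0],[0,0,-5],0.06],[[0.013,-0.03,0],[0,0,-5],0.06],[[0.013,-0.03,0],[0,0,-2.5],0.06]])

```text
time_s: 1.48
ee_pos: [0.435, 0.0397, 0.2533]
eef_rot: [-2.437, -1.982, 0.0]
force: [1.2, 0.4, 1.1]
width: 0.7
grip_force: 0.0
```

servo_tool(rows=[[[0.011,-0.03,-0.005],[0,0,0],0.05],[[0.011,-0.03,-0.01],[0,0,0],0.05],[[0.011,-0.03,-0.01],[0,0,0],0.05],[[0.011,-0.03,-0.01],[0,0,0],0.05],[[0.011,-0.03,-0.01],[0,0,0],0.05],[[0.011,-0.03,-0.01],[0,0,0],0.05],[[0.004,-0.013,-0.005],[0,0,0],0.05],[[0,0,0],[0,0,0],0.05]])

```text
time_s: 2.15
ee_pos: [0.5045, -0.155, 0.1919]
eef_rot: [-2.436, -1.984, 0.003]
force: [-0.2, -0.2, 0.0]
width: 0.584
grip_force: 0.0
```

```bash
python3 - <<'E'
from h import *
st=bot.read_state();c=cam('wrist',st);save('wrist','w1.png',s=1.25)
print(st['ee_pos'],cv2.Rodrigues(st['eef_rot'])[0].round(3))
for P in [(.5055,-.1531,.048),(.5055,-.1531,.0),(.5055,-.1531,.084)]: print(px(c,P)*1.25)
E
```

```text
[ 0.5044935  -0.15503895  0.19193725] [[ 0.203  0.979 -0.002]
 [ 0.979 -0.203 -0.001]
 [-0.001 -0.001 -1.   ]]
[393.43964868 240.16295115]
[393.51354008 225.08530666]
[393.36547361 255.29847807]
```

View pics/w1.png

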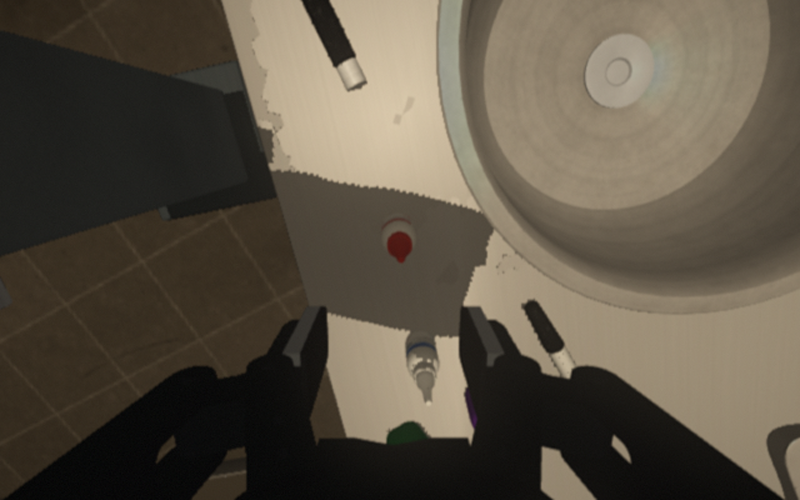

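The wrist view shows the red cap tip at (402,262) and the white bottle at (421,350), between the fingers in the image. Both are clear, so I'll descend on red.

servo_tool(rows=[[[0.005,0,-0.03],[0,0,0],0.06],[[0,0,-0.035],[0,0,0],0.06],[[0,0,-0.035],[0,0,0],0.06],[[0,0,-0.034],[0,0,0],0.06],[[0,0,-0.015],[0,0,0],0.06],[[0,0,0],[0,0,0],0.02],[[0,0,0],[0,0,0],0.01],[[0,0,0],[0,0,0],0.01]])

```text
time_s: 2.87
ee_pos: [0.5103, -0.1514, 0.0457]
eef_rot: [2.431, 1.988, 0.001]
force: [-0.7, 1.6, 0.4]
width: 0.279
grip_force: 11.5
```

servo_tool(rows=[[[0,0,0],[0,0,0],0.01],[[0,0,0],[0,0,0],0.01],[[0,0,0],[0,0,0],0.01],[[0,0,0],[0,0,0],0.01]])

```text
time_s: 3.2
ee_pos: [0.5103, -0.1518, 0.0456]
eef_rot: [2.431, 1.987, 0.002]
force: [-0.8, 0.6, 11.1]
width: 0.275
grip_force: 30.2
```

servo_tool(rows=[[[0,0,0.01],[0,0,0],0.01],[[0,0,0.025],[0,0,0],0.01],[[0,0,0.035],[0,0,0],0.01],[[0,0.01,0.03],[0,0,0],0.01],[[0.005,0.02,0.02],[0,0,0],0.01],[[0.008,0.03,0],[0,0,0],0.01],[[0.008,0.033,0],[0,0,0],0.01],[[0.008,0.033,0],[0,0,0],0.01]])

```text
time_s: 3.87
ee_pos: [0.539, -0.0243, 0.1659]
eef_rot: [2.432, 1.987, 0.002]
force: [0.8, -0.4, -0.5]
width: 0.276
grip_force: 29.7
```

servo_tool(rows=[[[0.008,0.033,0],[0,0,0],0.01],[[0.008,0.033,0],[0,0,0],0.01],[[0.008,0.033,0],[0,0,0],0.01],[[0.008,0.033,0],[0,0,0],0.01],[[0.008,0.033,0],[0,0,0],0.01],[[0.008,0.033,0],[0,0,0],0.01],[[0.008,0.03,0],[0,0,0],0.01],[[0,0,0],[0,0,0],0.01]])

```text
time_s: 4.53
ee_pos: [0.5944, 0.2091, 0.1648]
eef_rot: [-2.424, -1.995, -0.004]
force: [-1.4, 1.2, -0.6]
width: 0.274
grip_force: 29.7
```

```bash
python3 - <<'E'
from h import *
st=bot.read_state();c=cam('wrist',st);save('wrist','w2.png',s=1.25)
print(st['ee_pos'],st['width'],st['grip_force'],cv2.Rodrigues(st['eef_rot'])[0].round(3))
for P in [(.6063,.2467,.019),(.6186,.3073,.019),(.5935,.1852,.019)]: print(px(c,P)*1.25)
E
```

```text
[0.59443289 0.20914394 0.16484904] 0.27408651308982346 29.732234180846717 [[ 0.193  0.981  0.   ]
 [ 0.981 -0.193  0.004]
 [ 0.004 -0.    -1.   ]]
[399.0784033  185.74724373]
[400.15739889  84.43130239]
[397.66985019 276.23873263]
```

View pics/w2.png

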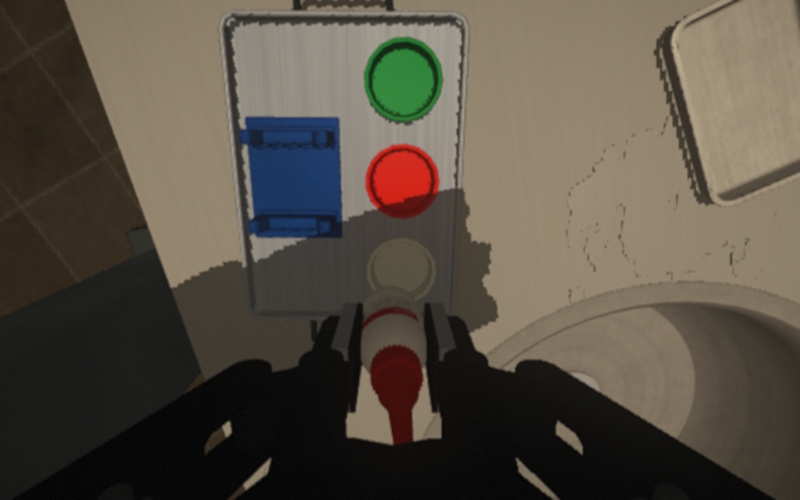

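The cups appear at green (403,79), red (402,181) and white (401,272). That puts them about 2 mm in x and 3 mm in y from my estimate. The bottle is held upright.

servo_tool(rows=[[[0.007,0.02,0],[0,0,0],0.01],[[0.006,0.02,0],[0,0,0],0.01],[[0,0,-0.03],[0,0,0],0.01],[[0,0,-0.035],[0,0,0],0.01],[[0,0,-0.025],[0,0,0],0.01],[[0,0,-0.015],[0,0,0],0.01],[[0,0,0],[0,0,0],0.01]])

```text
time_s: 5.17
ee_pos: [0.6073, 0.2422, 0.0582]
eef_rot: [-2.432, -1.987, 0.001]
force: [0.2, -0.0, 0.2]
width: 0.276
grip_force: 34.4
```

servo_tool(rows=[[[0,0.006,0],[0,0,0],0.01],[[0,0,-0.004],[0,0,0],0.01],[[0,0,0],[0,0,0],0.01],[[0,0,0],[0,0,0],0.01]])

```text
time_s: 5.5
ee_pos: [0.6077, 0.248, 0.0556]
eef_rot: [2.432, 1.988, -0.0]
force: [-0.1, 0.1, 0.2]
width: 0.272
grip_force: 34.4
```

servo_tool(rows=[[[0,0,-0.001],[0,0,0],0.01],[[0,0,-0.001],[0,0,0],0.01],[[0,0,-0.001],[0,0,0],0.01],[[0,0,0],[0,0,0],0.01]])

```text
time_s: 5.83
ee_pos: [0.6076, 0.2481, 0.0521]
eef_rot: [-2.432, -1.988, 0.001]
force: [-0.3, 0.6, -0.2]
width: 0.272
grip_force: 34.4
```

servo_tool(rows=[[[0,0,-0.001],[0,0,0],0.01],[[0,0,-0.001],[0,0,0],0.01],[[0,0,0],[0,0,0],0.01]])

```text
time_s: 6.08
ee_pos: [0.6076, 0.2482, 0.05]
eef_rot: [-2.432, -1.988, 0.0]
force: [-0.5, 0.9, -0.4]
width: 0.277
grip_force: 34.4
```

servo_tool(rows=[[[0,0,-0.001],[0,0,0],0.01],[[0,0,-0.001],[0,0,0],0.01],[[0,0,0],[0,0,0],0.01]])

```text
time_s: 6.33
ee_pos: [0.6078, 0.2482, 0.0484]
eef_rot: [2.432, 1.988, 0.0]
force: [-1.0, -0.0, 5.0]
width: 0.274
grip_force: 34.9
```

```bash
python3 - <<'E'
from h import *
st=bot.read_state();print(st['ee_pos'],st['force'])
save('scene','s2.png',crop=(190,110,310,200),s=6)
E
```

```text
[0.60781664 0.2482082  0.04837276] [-1.03761405 -0.02069219  4.97070103]
```

View pics/s2.png

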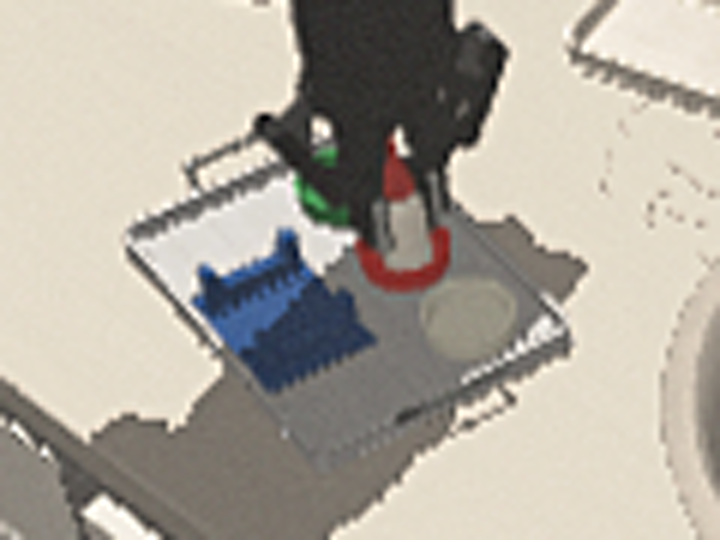

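The red bottle is inside the red cup at about (405,250) and has made contact (5 N). I'll release it and rise.

servo_tool(rows=[[[0,0,0.001],[0,0,0],0.05],[[0,0,0],[0,0,0],0.05],[[0,0,0],[0,0,0],0.05],[[0,0,0.015],[0,0,0],0.05],[[0,0,0.03],[0,0,0],0.05],[[0,0,0.04],[0,0,0],0.05],[[0,-0.01,0.04],[0,0,0],0.05],[[-0.005,-0.03,0.02],[0,0,0],0.05]])

```text
time_s: 7.05
ee_pos: [0.6035, 0.2116, 0.1994]
eef_rot: [2.428, 1.993, 0.01]
force: [0.7, -0.7, 0.7]
width: 0.586
grip_force: 0.0
```

servo_tool(rows=[[[-0.008,-0.038,0],[0,0,0],0.06],[[-0.008,-0.038,0],[0,0,0],0.06],[[-0.008,-0.038,0],[0,0,0],0.06],[[-0.008,-0.038,0],[0,0,0],0.06],[[-0.008,-0.038,0],[0,0,0],0.06],[[-0.008,-0.038,0],[0,0,0],0.06],[[-0.008,-0.038,0],[0,0,0],0.06],[[-0.008,-0.038,0],[0,0,0],0.06]])

```text
time_s: 7.72
ee_pos: [0.5381, -0.0975, 0.1954]
eef_rot: [2.432, 1.988, 0.001]
force: [0.6, 0.1, 0.3]
width: 0.7
grip_force: 0.0
```

servo_tool(rows=[[[-0.007,-0.036,0],[0,0,0],0.06],[[-0.007,-0.036,0],[0,0,0],0.06],[[-0.007,-0.036,0],[0,0,0],0.06],[[-0.007,-0.036,0],[0,0,0],0.06],[[0,0,0],[0,0,0],0.06]])

```text
time_s: 8.13
ee_pos: [0.5081, -0.2474, 0.1955]
eef_rot: [2.438, 1.976, -0.005]
force: [-1.2, -1.6, 0.5]
width: 0.704
grip_force: 0.0
```

```bash
python3 - <<'E'
from h import *
st=bot.read_state();c=cam('wrist',st);save('wrist','w3.png',s=1.25)
print(st['ee_pos'],st['width'])
for P in [(.505,-.2526,.052),(.505,-.2526,.088)]: print(px(c,P)*1.25)
E
```

```text
[ 0.50811225 -0.24739871  0.19554888] 0.7039005262052511
[389.22136504 250.82859621]
[388.66906493 267.56906952]
```

View pics/w3.png

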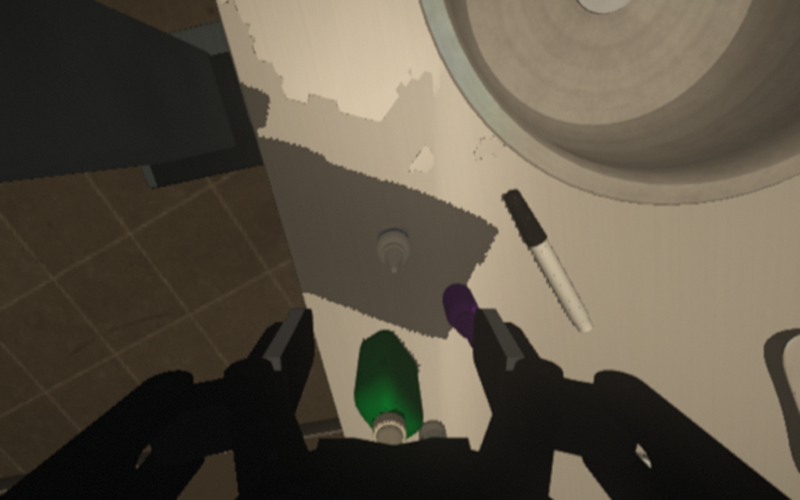

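The white bottle's tip is at (394,270), close to prediction. The green flat bottle's near base edge is at (378,331), so I'll check the clearance there.

```bash
python3 - <<'E'
from h import *
c=cam('wrist')
print(pt(c,378/1.25,331/1.25,0),pt(c,410/1.25,345/1.25,0),pt(c,358/1.25,370/1.25,0.03),pt(c,415/1.25,370/1.25,.03),pt(c,394/1.25,270/1.25,.088),pt(c,450/1.25,285/1.25,.02))
E
```

```text
[ 0.4783868  -0.33137012  0.        ] [ 0.50285329 -0.3502514   0.        ] [ 0.45953017 -0.34713415  0.03      ] [ 0.50450002 -0.3565083   0.03      ] [ 0.50908604 -0.25067187  0.088     ] [ 0.54490786 -0.29421198  0.02      ]
```

servo_tool(rows=[[[0,-0.002,-0.03],[0,0,0],0.06],[[0,0,-0.035],[0,0,0],0.06],[[0,0,-0.035],[0,0,0],0.06],[[0,0,-0.03],[0,0,0],0.06],[[0,0,-0.016],[0,0,0],0.06],[[0,0,0],[0,0,0],0.02],[[0,0,0],[0,0,0],0.01],[[0,0,0],[0,0,0],0.01]])

```text
time_s: 8.85
ee_pos: [0.5115, -0.2418, 0.05]
eef_rot: [2.431, 1.988, 0.001]
force: [-0.0, 0.2, 0.7]
width: 0.285
grip_force: 0.0
```

servo_tool(rows=[[[0,0,0],[0,0,0],0.01],[[0,0,0],[0,0,0],0.01],[[0,0,0],[0,0,0],0.01]])

```text
time_s: 9.1
ee_pos: [0.5114, -0.2419, 0.0497]
eef_rot: [2.431, 1.987, 0.002]
force: [-0.3, 1.0, 10.7]
width: 0.245
grip_force: 28.0
```

The pads are about 9 mm off the bottle's axis, so I'll regrip centred.

servo_tool(rows=[[[0,0,0],[0,0,0],0.05],[[0,0,0],[0,0,0],0.05],[[0,0,0],[0,0,0],0.05],[[0,-0.005,0],[0,0,0],0.05],[[0,-0.005,0],[0,0,0],0.05],[[0,0,0],[0,0,0],0.05]])

```text
time_s: 9.6
ee_pos: [0.5105, -0.2533, 0.0483]
eef_rot: [2.433, 1.986, -0.001]
force: [-0.3, -0.3, -0.7]
width: 0.585
grip_force: 0.0
```

```bash
python3 - <<'E'
from h import *
st=bot.read_state();c=cam('wrist',st);save('wrist','w4.png',s=1.25)
print(st['ee_pos'],st['width'])
for P in [(.5115,-.2526,.052),(.5115,-.2526,.088)]: print(px(c,P)*1.25)
E
```

```text
[ 0.51050041 -0.25327977  0.04833028] 0.5850106231065108
[393.67389928 356.3053972 ]
[393.79587172 434.89251542]
```

View pics/w4.png

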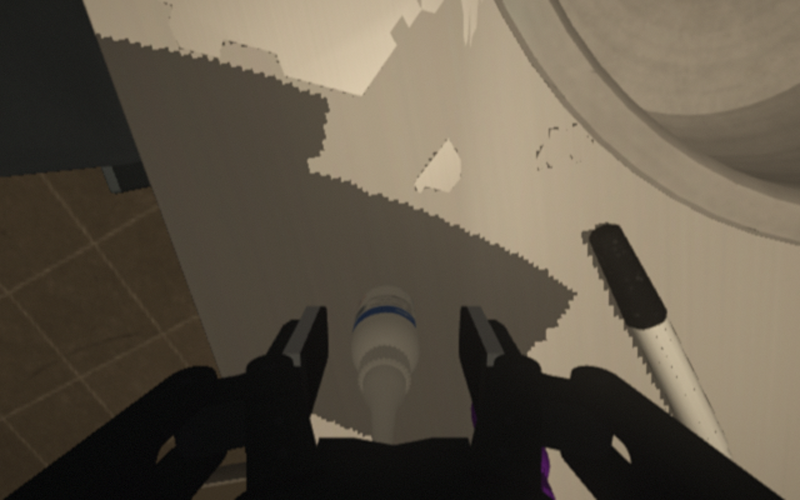

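The bottle stands upright between the pads, with its shoulder at about (385,355), and is centred along the pads. I'll grip it.

servo_tool(rows=[[[0,0,0],[0,0,0],0.01],[[0,0,0],[0,0,0],0.01],[[0,0,0],[0,0,0],0.01],[[0,0,0],[0,0,0],0.01],[[0,0,0],[0,0,0],0.01],[[0,0,0],[0,0,0],0.01]])

```text
time_s: 10.15
ee_pos: [0.5107, -0.2517, 0.0483]
eef_rot: [-2.432, -1.988, 0.0]
force: [-0.5, 1.0, 2.3]
width: 0.271
grip_force: 29.2
```

servo_tool(rows=[[[0,0,0.01],[0,0,0],0.01],[[0,0,0.025],[0,0,0],0.01],[[0,0,0.035],[0,0,0],0.01],[[0,0.005,0.035],[0,0,0],0.01],[[0.002,0.015,0.02],[0,0,0],0.01],[[0.006,0.03,0],[0,0,0],0.01],[[0.006,0.036,0],[0,0,0],0.01],[[0.006,0.036,0],[0,0,0],0.01]])

```text
time_s: 10.82
ee_pos: [0.5308, -0.1287, 0.1744]
eef_rot: [2.433, 1.986, 0.001]
force: [1.1, 0.8, 0.4]
width: 0.278
grip_force: 29.3
```

servo_tool(rows=[[[0.007,0.036,0],[0,0,0],0.01],[[0.007,0.036,0],[0,0,0],0.01],[[0.007,0.036,0],[0,0,0],0.01],[[0.007,0.036,0],[0,0,0],0.01],[[0.007,0.036,0],[0,0,0],0.01],[[0.007,0.036,0],[0,0,0],0.01],[[0.007,0.036,0],[0,0,0],0.01],[[0.007,0.03,0],[0,0,0],0.01]])

```text
time_s: 11.48
ee_pos: [0.5865, 0.1554, 0.1741]
eef_rot: [-2.43, -1.99, -0.001]
force: [0.9, -0.5, -0.5]
width: 0.271
grip_force: 29.3
```

servo_tool(rows=[[[0.004,0.016,0],[0,0,0],0.01],[[0.004,0.015,0],[0,0,0],0.01],[[0,0,-0.02],[0,0,0],0.01],[[0,0,0],[0,0,0],0.01]])

```text
time_s: 11.82
ee_pos: [0.5936, 0.184, 0.1514]
eef_rot: [-2.43, -1.989, 0.004]
force: [-0.9, -0.9, -1.4]
width: 0.274
grip_force: 29.3
```

servo_tool(rows=[[[0.001,0.003,-0.03],[0,0,0],0.01],[[0,0,-0.035],[0,0,0],0.01],[[0,0,-0.022],[0,0,0],0.01],[[0,0,-0.008],[0,0,0],0.01],[[0,0,0],[0,0,0],0.01],[[0,0,-0.001],[0,0,0],0.01],[[0,0,-0.001],[0,0,0],0.01],[[0,0,0],[0,0,0],0.01]])

```text
time_s: 12.48
ee_pos: [0.5962, 0.1862, 0.0576]
eef_rot: [2.432, 1.988, 0.002]
force: [0.6, -0.1, 0.3]
width: 0.273
grip_force: 29.5
```

servo_tool(rows=[[[0,0,-0.001],[0,0,0],0.01],[[0,0,-0.001],[0,0,0],0.01],[[0,0,-0.001],[0,0,0],0.01],[[0,0,-0.001],[0,0,0],0.01],[[0,0,-0.001],[0,0,0],0.01],[[0,0,0],[0,0,0],0.01]])

```text
time_s: 12.98
ee_pos: [0.5958, 0.1869, 0.0535]
eef_rot: [-2.431, -1.988, -0.002]
force: [-11.9, 1.5, 39.1]
width: 0.277
grip_force: 33.5
```

servo_tool(rows=[[[0,0,0.001],[0,0,0],0.01],[[0,0,0.001],[0,0,0],0.01],[[0,0,0],[0,0,0],0.01]])

```text
time_s: 13.23
ee_pos: [0.5958, 0.1864, 0.0539]
eef_rot: [-2.432, -1.988, -0.001]
force: [-2.8, 0.3, 11.9]
width: 0.273
grip_force: 30.5
```

```bash
python3 - <<'E'
from h import *
st=bot.read_state();print(st['ee_pos'],st['force'])
save('scene','s3.png',crop=(200,110,310,190),s=6)
E
```

```text
[0.59584883 0.18641775 0.05393263] [-2.82806118  0.32431438 11.88224902]
```

View pics/s3.png

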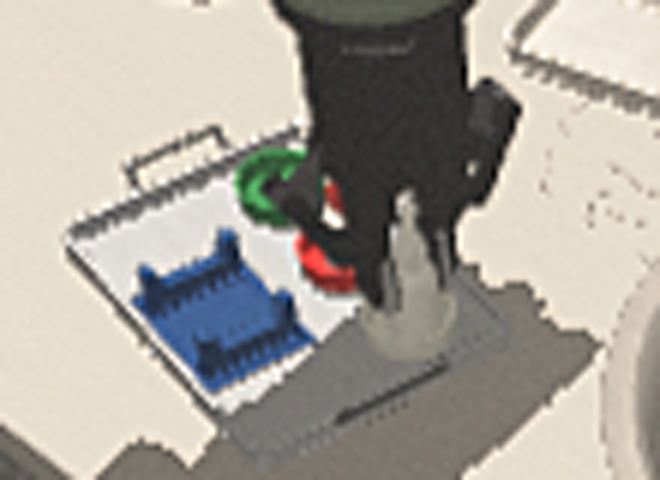

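The white bottle stands in the white cup at about (410,290). I'll release it and go to the green one.

servo_tool(rows=[[[0,0,0],[0,0,0],0.05],[[0,0,0],[0,0,0],0.05],[[0,0,0],[0,0,0],0.05],[[0,0,0.015],[0,0,0],0.05],[[0,0,0.03],[0,0,0],0.05],[[0,0,0.04],[0,0,0],0.05],[[0,-0.01,0.04],[0,0,0],0.05],[[-0.003,-0.03,0.03],[0,0,0],0.05]])

```text
time_s: 13.95
ee_pos: [0.593, 0.15, 0.2103]
eef_rot: [-2.427, -1.994, -0.005]
force: [0.9, -0.3, -0.3]
width: 0.582
grip_force: 0.0
```

servo_tool(rows=[[[-0.005,-0.038,0.01],[0,0,0],0.06],[[-0.005,-0.038,0],[0,0,0],0.06],[[-0.005,-0.038,0],[0,0,0],0.06],[[-0.005,-0.038,0],[0,0,0],0.06],[[-0.005,-0.038,0],[0,0,0],0.06],[[-0.005,-0.038,0],[0,0,0],0.06],[[-0.005,-0.038,0],[0,0,0],0.06],[[-0.005,-0.038,0],[0,0,0],0.06]])

```text
time_s: 14.62
ee_pos: [0.5522, -0.159, 0.2177]
eef_rot: [-2.432, -1.988, 0.0]
force: [1.1, 0.1, 0.6]
width: 0.702
grip_force: 0.0
```

servo_tool(rows=[[[-0.006,-0.038,0],[0,0,0],0.06],[[-0.006,-0.038,0],[0,0,0],0.06],[[-0.006,-0.038,0],[0,0,0],0.06],[[-0.006,-0.038,0],[0,0,0],0.06],[[-0.006,-0.038,0],[0,0,0],0.06],[[-0.006,-0.038,0],[0,0,0],0.06],[[-0.006,-0.03,0],[0,0,0],0.06],[[0,0,0],[0,0,0],0.06]])

```text
time_s: 15.28
ee_pos: [0.5073, -0.4215, 0.2171]
eef_rot: [2.438, 1.98, -0.006]
force: [-1.9, 0.5, -0.6]
width: 0.701
grip_force: 0.0
```

servo_tool(rows=[[[0,-0.005,-0.02],[0,0,0],0.06],[[0,-0.004,-0.02],[0,0,0],0.06],[[0,0,0],[0,0,0],0.06],[[0,0,0],[0,0,0],0.06]])

```text
time_s: 15.62
ee_pos: [0.5105, -0.4239, 0.1773]
eef_rot: [-2.431, -1.987, 0.001]
force: [0.7, -0.4, 0.6]
width: 0.701
grip_force: 0.0
```

```bash
python3 - <<'E'
from h import *
st=bot.read_state();c=cam('wrist',st);save('wrist','w5.png',s=1.25)
print(st['ee_pos'],st['width'])
for P in [(.505,-.4349,.044),(.505,-.4349,.08)]: print(px(c,P)*1.25)
E
```

```text
[ 0.51052221 -0.42393374  0.17732907] 0.7009877446641262
[387.66416949 264.96860372]
[386.71772592 284.09574387]
```

View pics/w5.png

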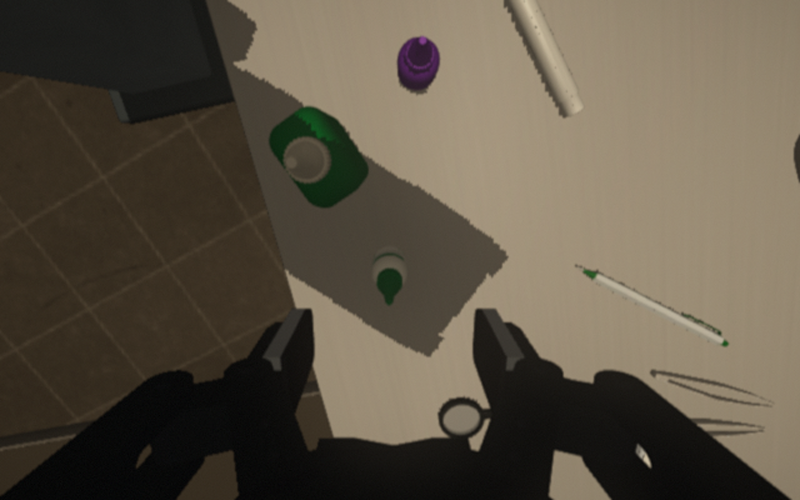

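```bash
python3 - <<'E'
from h import *
c=cam('wrist')
for u,v,z in[(389,303,.08),(389,246,0),(389,246,.044),(389,285,.044),(372,268,.035),(406,268,.035)]: print(z,pt(c,u/1.25,v/1.25,z))
t=cam('top')
print(pt(t,270+735/4,205+78/4,.08),pt(t,270+682/4,205+84/4,0.0))
E
```

```text
0.08 [ 0.50438972 -0.44733602  0.08      ]
0 [ 0.50618624 -0.43447407  0.        ]
0.044 [ 0.50903094 -0.42290086  0.044     ]
0.044 [ 0.50355246 -0.4495548   0.044     ]
0.035 [ 0.49381172 -0.43832016  0.035     ]
0.035 [ 0.51676521 -0.44296576  0.035     ]
[ 0.50207533 -0.44665115  0.08      ] [ 0.50302101 -0.43430706  0.        ]
```

Both the tip (389,303) and the near base edge (389,246) put the green bottle at about (0.506, -0.447).

servo_tool(rows=[[[-0.002,-0.012,0],[0,0,0],0.06],[[-0.002,-0.011,-0.02],[0,0,0],0.06],[[0,0,-0.03],[0,0,0],0.06],[[0,0,-0.03],[0,0,0],0.06],[[0,0,0],[0,0,0],0.06],[[0,0,0],[0,0,0],0.06]])

```text
time_s: 16.17
ee_pos: [0.507, -0.4469, 0.0985]
eef_rot: [-2.432, -1.988, 0.0]
force: [-0.2, 0.1, 0.8]
width: 0.703
grip_force: 0.0
```

servo_tool(rows=[[[0,0,-0.025],[0,0,0],0.06],[[0,0,-0.02],[0,0,0],0.06],[[0,0,-0.011],[0,0,0],0.06],[[0,0,0],[0,0,0],0.06],[[0,0,0],[0,0,0],0.06]])

```text
time_s: 16.58
ee_pos: [0.5074, -0.4476, 0.0434]
eef_rot: [2.431, 1.988, 0.0]
force: [0.4, 0.2, 0.4]
width: 0.701
grip_force: 0.0
```

servo_tool(rows=[[[0,0,0],[0,0,0],0.01],[[0,0,0],[0,0,0],0.01],[[0,0,0],[0,0,0],0.01],[[0,0,0],[0,0,0],0.01],[[0,0,0],[0,0,0],0.01],[[0,0,0],[0,0,0],0.01],[[0,0,0],[0,0,0],0.01]])

```text
time_s: 17.17
ee_pos: [0.5071, -0.4476, 0.0428]
eef_rot: [2.431, 1.987, 0.0]
force: [-1.5, -0.1, 8.2]
width: 0.268
grip_force: 28.8
```

servo_tool(rows=[[[0,0,0.01],[0,0,0],0.01],[[0,0,0.03],[0,0,0],0.01],[[0,0,0.04],[0,0,0],0.01],[[0,0,0.04],[0,0,0],0.01],[[0.003,0.005,0.04],[0,0,0],0.01],[[0.007,0.02,0.02],[0,0,0],0.01],[[0.007,0.035,0],[0,0,0],0.01],[[0.007,0.038,0],[0,0,0],0.01]])

```text
time_s: 17.83
ee_pos: [0.5306, -0.3492, 0.2237]
eef_rot: [2.432, 1.984, 0.001]
force: [1.4, 1.0, -0.6]
width: 0.27
grip_force: 29.5
```

servo_tool(rows=[[[0.005,0.038,0],[0,0,0],0.01],[[0.005,0.038,0],[0,0,0],0.01],[[0.005,0.038,0],[0,0,0],0.01],[[0.005,0.038,0],[0,0,0],0.01],[[0.005,0.038,0],[0,0,0],0.01],[[0.005,0.038,0],[0,0,0],0.01],[[0.005,0.038,0],[0,0,0],0.01],[[0.005,0.038,0],[0,0,0],0.01]])

```text
time_s: 18.5
ee_pos: [0.5707, -0.0433, 0.2226]
eef_rot: [2.432, 1.988, 0.001]
force: [1.3, -0.1, -0.6]
width: 0.273
grip_force: 29.5
```

servo_tool(rows=[[[0.006,0.038,0],[0,0,0],0.01],[[0.006,0.038,0],[0,0,0],0.01],[[0.006,0.038,0],[0,0,0],0.01],[[0.006,0.038,0],[0,0,0],0.01],[[0.006,0.038,0],[0,0,0],0.01],[[0.006,0.038,0],[0,0,0],0.01],[[0.006,0.038,0],[0,0,0],0.01],[[0,0,0],[0,0,0],0.01]])

```text
time_s: 19.17
ee_pos: [0.6119, 0.2292, 0.2217]
eef_rot: [-2.422, -1.996, -0.004]
force: [-0.5, 0.3, -0.3]
width: 0.273
grip_force: 29.5
```

servo_tool(rows=[[[0.003,0.03,0],[0,0,0],0.01],[[0.003,0.03,0],[0,0,0],0.01],[[0.002,0.018,0],[0,0,0],0.01],[[0,0,-0.035],[0,0,0],0.01],[[0,0,-0.035],[0,0,0],0.01],[[0,0,0],[0,0,0],0.01],[[0,0,0],[0,0,0],0.01]])

```text
time_s: 19.75
ee_pos: [0.6205, 0.2986, 0.152]
eef_rot: [-2.432, -1.988, 0.003]
force: [1.1, -0.1, 0.8]
width: 0.27
grip_force: 29.5
```

```bash
python3 - <<'E'
from h import *
st=bot.read_state();c=cam('wrist',st);save('wrist','w6.png',s=1.25)
print(st['ee_pos'],st['width'])
for P in [(.620,.3087,.019)]: print(px(c,P)*1.25)
E
```

```text
[0.6205008  0.29856316 0.15202149] 0.26998961668561633
[388.61869158 232.7861132 ]
```

View pics/w6.png

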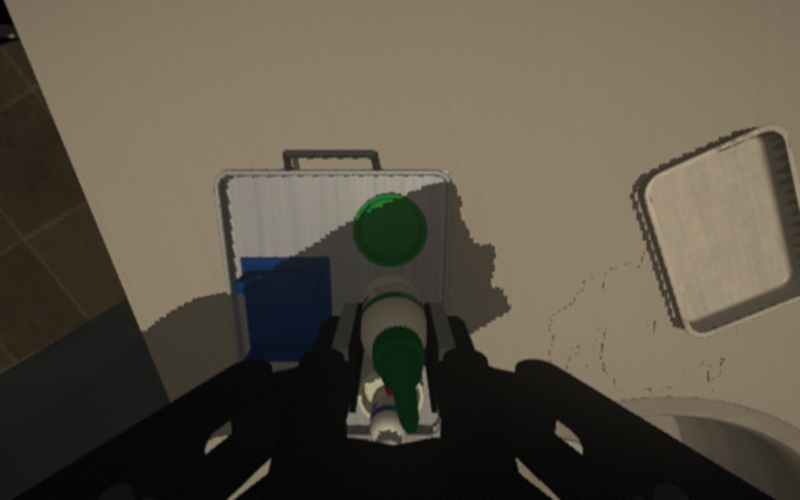

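The green cup is at (390,230), within 3 px of prediction, and the bottle is held upright.

servo_tool(rows=[[[0,0.011,0],[0,0,0],0.01],[[0,0,-0.03],[0,0,0],0.01],[[0,0,-0.035],[0,0,0],0.01],[[0,0,-0.025],[0,0,0],0.01],[[0,0,-0.007],[0,0,0],0.01],[[0,0,0],[0,0,0],0.01],[[0,0,0],[0,0,0],0.01]])

```text
time_s: 20.38
ee_pos: [0.6217, 0.3106, 0.057]
eef_rot: [2.432, 1.988, 0.004]
force: [0.8, -0.6, 0.5]
width: 0.275
grip_force: 29.5
```

servo_tool(rows=[[[0,0,-0.003],[0,0,0],0.01],[[0,0,-0.003],[0,0,0],0.01],[[0,0,0],[0,0,0],0.01],[[0,0,0],[0,0,0],0.01]])

```text
time_s: 20.72
ee_pos: [0.6215, 0.3102, 0.0499]
eef_rot: [2.432, 1.988, 0.003]
force: [1.3, 0.6, 4.0]
width: 0.273
grip_force: 29.8
```

servo_tool(rows=[[[0,0,0],[0,0,0],0.05],[[0,0,0],[0,0,0],0.05],[[0,0,0],[0,0,0],0.05],[[0,0,0.015],[0,0,0],0.05],[[0,0,0.03],[0,0,0],0.05],[[0,0,0.04],[0,0,0],0.05],[[0,-0.005,0.04],[0,0,0],0.05],[[-0.006,-0.02,0.02],[0,0,0],0.05]])

```text
time_s: 21.38
ee_pos: [0.6156, 0.2872, 0.199]
eef_rot: [2.429, 1.991, 0.009]
force: [1.0, -0.3, -0.5]
width: 0.588
grip_force: 0.0
```

servo_tool(rows=[[[-0.015,-0.035,0],[0,0,3],0.04],[[-0.015,-0.035,0],[0,0,3],0.04],[[-0.015,-0.035,0],[0,0,3],0.04],[[-0.015,-0.035,0],[0,0,3],0.04],[[-0.015,-0.035,0],[0,0,3],0.04],[[-0.015,-0.035,0],[0,0,3],0.04],[[-0.015,-0.03,0],[0,0,3],0.04],[[-0.015,-0.03,0],[0,0,3],0.04]])

```text
time_s: 22.05
ee_pos: [0.4939, 0.0133, 0.1948]
eef_rot: [1.962, 2.452, 0.001]
force: [1.4, -0.9, 0.2]
width: 0.467
grip_force: 0.0
```

```bash
python3 - <<'E'
from h import *
st=bot.read_state();c=cam('wrist',st);save('wrist','w7.png',s=1.25)
print(st['ee_pos'],st['width'],cv2.Rodrigues(st['eef_rot'])[0].round(3))
for P in [(.4736,.0555,.008),(.4989,-.0478,.008)]: print(px(c,P)*1.25)
E
```

```text
[0.49389686 0.01330778 0.19480597] 0.46749211352315273 [[-0.219  0.976  0.001]
 [ 0.976  0.219 -0.   ]
 [-0.     0.001 -1.   ]]
[378.38662211 169.67293278]
[382.14879653 301.38368513]
```

View pics/w7.png

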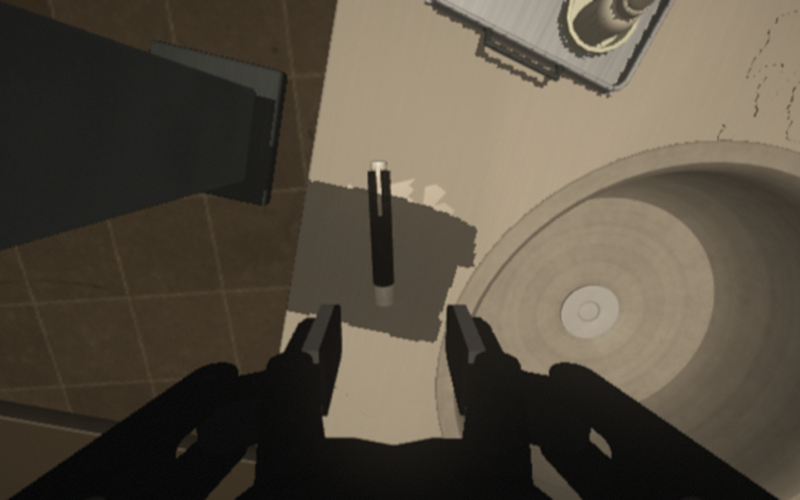

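The penlight's ends are at (378,161) and (384,305).

```bash
python3 - <<'E'
from h import *
c=cam('wrist')
a=pt(c,378/1.25,161/1.25,.0085);b=pt(c,384/1.25,305/1.25,.0085)
d=a-b;print(a,b,(a+b)/2,np.linalg.norm(d),np.degrees(np.arctan2(d[1],d[0])),bot.read_state()['ee_pos'])
E
```

```text
[0.46943957 0.05494983 0.0085    ] [ 0.49831418 -0.05735897  0.0085    ] [ 0.48387687 -0.00120457  0.0085    ] 0.11596123695222749 104.4184772377582 [0.4915355  0.00714786 0.19509437]
```

servo_tool(rows=[[[-0.003,-0.004,-0.03],[0,0,1],0.04],[[-0.003,-0.004,-0.035],[0,0,0],0.04],[[0,0,-0.035],[0,0,0],0.04],[[0,0,-0.035],[0,0,0],0.04],[[0,0,0],[0,0,0],0.04],[[0,0,0],[0,0,0],0.04]])

```text
time_s: 22.6
ee_pos: [0.4885, 0.0067, 0.059]
eef_rot: [-1.944, -2.466, 0.002]
force: [-0.4, 0.1, 1.3]
width: 0.469
grip_force: 0.0
```

servo_tool(rows=[[[-0.004,-0.008,0],[0,0,1],0.04],[[0,0,-0.02],[0,0,0],0.04],[[0,0,-0.012],[0,0,0],0.04],[[0,0,0],[0,0,0],0.04],[[0,0,0],[0,0,0],0.04]])

```text
time_s: 23.02
ee_pos: [0.4853, -0.0016, 0.0284]
eef_rot: [1.921, 2.484, 0.001]
force: [0.3, 0.1, 0.6]
width: 0.472
grip_force: 0.0
```

servo_tool(rows=[[[0,0,-0.002],[0,0,0],0.04],[[0,0,0],[0,0,0],0.005],[[0,0,0],[0,0,0],0.005],[[0,0,0],[0,0,0],0.005],[[0,0,0],[0,0,0],0.005],[[0,0,0],[0,0,0],0.005],[[0,0,0],[0,0,0],0.005]], squeeze=45)

```text
time_s: 23.6
ee_pos: [0.4852, -0.0012, 0.0257]
eef_rot: [1.922, 2.484, 0.001]
force: [-1.7, -0.2, 15.8]
width: 0.183
grip_force: 44.1
```

servo_tool(rows=[[[0,0,0.01],[0,0,0],0.005],[[0,0,0.03],[0,0,0],0.005],[[0,0,0.035],[0,0,0],0.005],[[0,0.01,0.035],[0,0,-3],0.005],[[0.004,0.02,0.02],[0,0,-4],0.005],[[0.006,0.03,0],[0,0,-4],0.005],[[0.006,0.03,0],[0,0,-4],0.005],[[0.006,0.03,0],[0,0,-4],0.005]])

```text
time_s: 24.27
ee_pos: [0.5069, 0.1204, 0.156]
eef_rot: [-2.31, -2.129, -0.002]
force: [0.3, -0.5, -0.9]
width: 0.185
grip_force: 45.1
```

servo_tool(rows=[[[0.006,0.03,0],[0,0,-4],0.005],[[0.006,0.03,0],[0,0,-3],0.005],[[0.006,0.03,0],[0,0,0],0.005],[[0.005,0.02,0],[0,0,0],0.005],[[0,0,0],[0,0,0],0.005],[[0,0,0],[0,0,0],0.005]])

```text
time_s: 24.77
ee_pos: [0.5294, 0.2297, 0.1551]
eef_rot: [-2.43, -1.99, -0.0]
force: [0.5, -1.4, -0.4]
width: 0.182
grip_force: 45.1
```

```bash
python3 - <<'E'
from h import *
st=bot.read_state();c=cam('wrist',st);save('wrist','w8.png',s=1.25)
print(st['ee_pos'],st['width'],st['grip_force'],cv2.Rodrigues(st['eef_rot'])[0].round(3))
u=np.array([.2011,.9796,0])
for k in(-.028,0,.028): print(px(c,np.array([.536,.2627,.02])+k*u)*1.25)
for k in(-.057,.057): print(px(c,st['ee_pos']+k*u+np.array([0,0,-.017]))*1.25)
E
```

```text
[0.52938753 0.22971989 0.15514784] 0.18248450995998572 45.081127882003784 [[ 0.197  0.98  -0.   ]
 [ 0.98  -0.197  0.   ]
 [ 0.    -0.    -1.   ]]
[392.08859764 238.56621077]
[392.24671536 195.71522114]
[392.41469878 150.19056204]
[390.97591089 454.32153286]
[391.9301019  175.82997191]
```

View pics/w8.png

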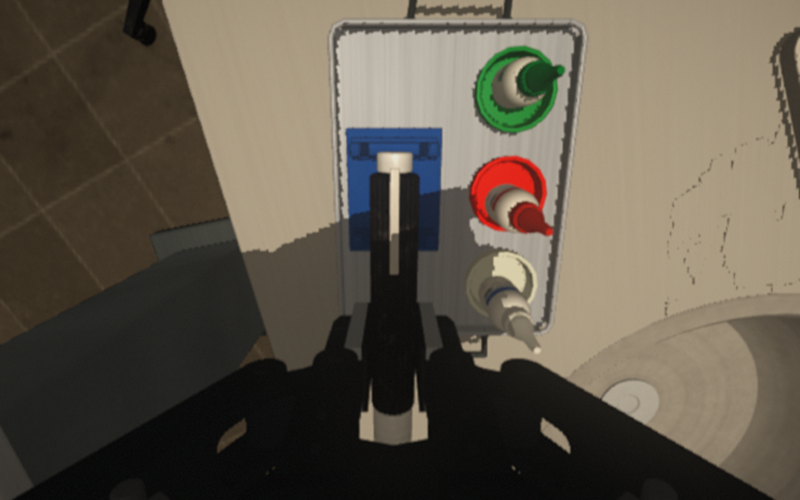

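The penlight's ends are at (393,152) and (392,443). The mat spans (347,128) to (438,250), with the far rest bar at v≈150. All three bottles stand in their cups.

```bash
python3 - <<'E'
from h import *
st=bot.read_state();c=cam('wrist',st)
f=lambda u,v,z:pt(c,u/1.25,v/1.25,z)
z=st['ee_pos'][2]-.0172
a,b=f(393,152,z),f(392,443,z);print('pen',a,b,(a+b)/2,np.linalg.norm(a-b),(a+b)/2-st['ee_pos'])
print('mat',np.mean([f(347,128,.006),f(441,128,.006),f(437,250,.006),f(350,250,.006)],0),np.linalg.norm(f(394,128,.006)-f(393,250,.006)))
print('farbar',f(394,150,.02))
E
```

```text
pen [0.54300039 0.29194005 0.13799069] [0.51950224 0.17801107 0.13799069] [0.53125132 0.23497556 0.13799069] 0.11632701150747903 [ 0.00170343  0.00640787 -0.0172    ]
mat [0.53731796 0.26207434 0.006     ] 0.08102187404358252
farbar [0.54287666 0.28881729 0.02      ]
```

servo_tool(rows=[[[0.003,0.013,0],[0,0,0],0.005],[[0.0035,0.014,0],[0,0,0],0.005],[[0,0,-0.03],[0,0,0],0.005],[[0,0,-0.03],[0,0,0],0.005],[[0,0,-0.025],[0,0,0],0.005],[[0,0,0],[0,0,0],0.005],[[0,0,0],[0,0,0],0.005]])

```text
time_s: 25.4
ee_pos: [0.5363, 0.2547, 0.07]
eef_rot: [-2.434, -1.987, 0.002]
force: [0.0, 0.0, -0.1]
width: 0.186
grip_force: 45.1
```

servo_tool(rows=[[[0,0.0015,-0.01],[0,0,0],0.005],[[0,0,-0.01],[0,0,0],0.005],[[0,0,-0.002],[0,0,0],0.005],[[0,0,0],[0,0,0],0.005],[[0,0,0],[0,0,0],0.005]])

```text
time_s: 25.82
ee_pos: [0.5364, 0.2573, 0.048]
eef_rot: [2.432, 1.988, 0.0]
force: [-0.2, 0.6, -0.5]
width: 0.183
grip_force: 45.1
```

servo_tool(rows=[[[0,0,-0.001],[0,0,0],0.005],[[0,0,-0.001],[0,0,0],0.005],[[0,0,0],[0,0,0],0.005],[[0,0,0],[0,0,0],0.005]])

```text
time_s: 26.15
ee_pos: [0.5363, 0.2574, 0.0457]
eef_rot: [-2.432, -1.988, -0.0]
force: [0.1, -0.2, -0.1]
width: 0.18
grip_force: 45.2
```

servo_tool(rows=[[[0,0,-0.001],[0,0,0],0.005],[[0,0,0],[0,0,0],0.005],[[0,0,-0.001],[0,0,0],0.005],[[0,0,0],[0,0,0],0.005]])

```text
time_s: 26.48
ee_pos: [0.5364, 0.2574, 0.0456]
eef_rot: [-2.432, -1.988, -0.001]
force: [-11.1, -4.2, 37.0]
width: 0.184
grip_force: 49.9
```

servo_tool(rows=[[[0,0,0.001],[0,0,0],0.005],[[0,0,0.0005],[0,0,0],0.035],[[0,0,0],[0,0,0],0.035],[[0,0,0],[0,0,0],0.035],[[0,0,0.02],[0,0,0],0.035],[[0,0,0.035],[0,0,0],0.035],[[0,0,0.035],[0,0,0],0.04],[[0,-0.03,0.02],[0,0,0],0.04]])

```text
time_s: 27.15
ee_pos: [0.5362, 0.2322, 0.1577]
eef_rot: [-2.425, -1.995, -0.006]
force: [0.8, 0.6, 0.6]
width: 0.468
grip_force: 0.0
```

servo_tool(rows=[[[0,-0.03,0.01],[0,0,0],0.04],[[0,0,0],[0,0,0],0.04],[[0,0,0],[0,0,0],0.04],[[0,0,0],[0,0,0],0.04]])

```text
time_s: 27.48
ee_pos: [0.5361, 0.1979, 0.1648]
eef_rot: [-2.432, -1.988, 0.0]
force: [0.7, 0.8, 0.6]
width: 0.468
grip_force: 0.0
```

```bash
python3 - <<'E'
from h import *
st=bot.read_state();c=cam('wrist',st);save('wrist','w9.png',s=1.25)
print(st['ee_pos'],st['force'])
u=np.array([.2011,.9796,0])
for k in(-.057,.057): print(px(c,np.array([.537,.262,.0285])+k*u)*1.25)
E
```

```text
[0.5361451  0.19787084 0.16477489] [0.6833239  0.79367384 0.6441994 ]
[374.03468814 237.58149296]
[371.97440739  45.93513854]
```

View pics/w9.png

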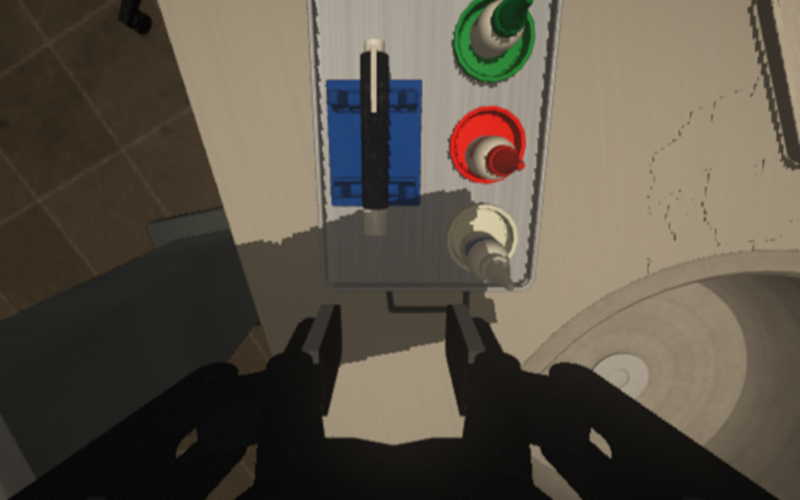

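The penlight lies across both rests, with ends at (374,40) and (375,236). The mat spans v 80 to 206. I'll check the centring numerically.

```bash
python3 - <<'E'
from h import *
c=cam('wrist');f=lambda u,v,z:pt(c,u/1.25,v/1.25,z)
u=np.array([.2011,.9796,0])
s=lambda P:((P-np.array([.537,.262,0]))@u*1000).round(1)
print('pen',s(f(374,40,.033)),s(f(375,236,.033)))
print('mat',s(f(374,80,.006)),s(f(374,206,.006)))
print('bars',s(f(350,88,.032)),s(f(350,110,.032)),s(f(350,177,.032)),s(f(350,200,.032)))
im=cams.camera('wrist');cv2.imwrite('pics/x.png',im[:,:,::-1])
print(im[20:205,300].astype(int).sum(1)[:30],im[50:180,270].tolist()[::6])
print(im[50:180,270,2].tolist())
E
```

```text
pen 59.3 -54.6
mat 41.7 -39.7
bars 34.1 22.0 -17.3 -31.6
[492 490 489 489 489 492 492 491 494 488 495 540 589 596 590 577 551 520
 511 512 501 488 481 484 482 481 481 481 483 482] [[169, 162, 150], [171, 164, 152], [165, 159, 147], [37, 67, 118], [32, 50, 85], [32, 53, 87], [27, 33, 46], [36, 67, 115], [35, 68, 119], [37, 68, 120], [36, 68, 119], [37, 67, 118], [36, 66, 117], [34, 66, 115], [36, 67, 118], [36, 67, 117], [29, 38, 59], [37, 66, 114], [34, 55, 91], [61, 78, 109], [157, 151, 140], [87, 81, 76]]
[150, 151, 152, 152, 151, 151, 152, 151, 153, 152, 152, 152, 147, 128, 111, 116, 119, 119, 118, 120, 118, 103, 85, 82, 85, 88, 87, 88, 88, 88, 87, 85, 73, 61, 52, 44, 46, 54, 66, 70, 71, 95, 115, 117, 117, 118, 118, 120, 119, 119, 118, 119, 117, 119, 120, 118, 118, 120, 118, 120, 119, 120, 119, 118, 119, 117, 118, 118, 116, 117, 116, 116, 117, 118, 117, 116, 116, 117, 115, 117, 117, 116, 116, 117, 118, 117, 118, 118, 118, 119, 117, 103, 93, 104, 112, 92, 59, 49, 65, 89, 106, 114, 114, 110, 108, 107, 103, 98, 91, 91, 103, 114, 116, 115, 109, 118, 137, 142, 142, 142, 140, 141, 137, 112, 83, 81, 76, 67, 66, 66]
```

```bash
python3 -c "
from plant import bot
print(bot.finish_job())"
```

```text
the job is handed in; nothing more can be done
None
```

The job is handed in: the red, white and green drops stand upright in their matching cups, and the penlight lies across both blue rests, centred to about 1 mm. I did not touch the marker pen, the larger green bottle or the purple look-alike. The run finished at about 28 s of the 125 s allowed.

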